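# Set up the bead doser: stand its metering head, click it to 6, shut the drawer

## Robot

A 6-joint arm with a two-finger parallel gripper is mounted at the origin on the work surface; the furniture and walls round the work are solid. World frame = base frame: x ahead of the robot, y to its left, z up, the work surface at z = 0. Lengths are in m, angles in rad, forces in N, time in s.
With the tool pointing down it reaches from about 0.35 to 0.775 m from the base axis. Payload 5.5 kg.
Tool frame: the origin (TCP) lies between the finger pads; the fingertips stand 8 mm ahead of it and the grasp point (between the pads) lies 11 mm behind it; z points along the fingers, y is the line along which they close (so a half turn about z gives the same grasp; the last joint's range is limited). The gripper opens to 85 mm and grips with 20 to 120 N. Pads are 22 mm wide; open, the fingers measure 114 mm over their backs; the gripper's body (76 mm by 85 mm) begins 54 mm behind the grasp point. The pads swing forward as they close: fully open they stand 13 mm farther back than shut.
Start: joints at [1.138, 0.313, 0.046, 1.304, 0, 1.431], TCP at [0.166, 0.551, 0.239] pointing down, gripper open.
Joint ranges: [-2.76, 2.76], [-0.86, 1.69], [-1.03, 1.26], [-2.2, 2.34], [-1.47, 1.5], [-3.14, 3.14]. Speed limits (rad/s): [2.57, 2.57, 3.14, 3.14, 3.14, 3.14].

## Interface

Orientations are given as a unit quaternion [w, x, y, z].
In Python, from workcell import env gives the robot as it stands.
- The arm moves only by the tool move_arm, never from a script. Its argument "moves" is one flat list of numbers, 5 for each row, row after row: the shift along the world's x, y, z in m, then the turn about the world's z in rad, then the finger opening in m, from 0 to 0.0854. A call has 1 to 12 rows; each row is the pose to reach, as a shift and turn from the pose commanded when the call began; what a row does not reach only later rows make up. A row lasts 1/12 s, in which the tool goes at most 41.7 mm and 7.16 degrees, less where a joint would pass 70% of its speed; a pose out of reach is approached as far as the arm can. A call with a gripper value outside its range is refused whole. The fingers move at their own pace and stop on an object; "newtons" is the grip in N (left out, the last holds). Time passes only in rows, so rows that repeat a pose let the fingers close. It gives the time, the measured TCP pose, the force, the opening and the grip force at its end, in the units of the state.
- env.get_state(): the state, without advancing time (a new reading comes with each control period).
- env.read_camera(name): name is "scene" or "side" or "wrist"; returns a dict with "pixels" (480x640x3 uint8, red, green, blue), "camera_matrix" (3x3 intrinsics, pixels), "distortion" ([k1, k2, p1, p2, k3] as OpenCV has them; the pictures are not rectified), "rvec" (rotation vector, rad) and "tvec" (3), from world to camera coordinates, as OpenCV has them. Camera axes: x right, y down, z forward; pixel columns grow to the right and rows downward; lengths in m; the calibration is good to about 2 mm. A picture is of the moment at which its call begins. There is no depth.
- env.hand_in(): hands the job in; it is judged then, once.
The state is a dict: "clock": time; "joint_pos": joint angles; "qvel": joint speeds; "tau": joint torques, N m; "tcp_pos": TCP position; "orientation": TCP orientation; "wrist_force": force on the tool from outside, world axes, zero at the start; "ft_torque": the same for the moment, N m; "finger_gap": finger opening in m; "grip_force": force on a finger pad.
Only numpy, scipy, OpenCV 4.12 (cv2) and the standard library are available. Lean on these libraries where they do the work, as an engineer would, in place of code of your own. Each camera call takes 0.05 s, during which the arm holds its last target. There are 200 camera calls.

## Task

Get the bead doser ready for a run. Stand the metering head that lies on the bench upright in the square socket on top of the doser, pushed right down, then turn its click sleeve to 6; also push the dish drawer under it home until it snaps shut. Leave the bottles and everything else standing where they are.

Things in the scene. Friction and masses are not known exactly. Their poses are not given: they have to be found in the camera images.
- head: Metering head, 0.4 kg, loose, at first lying on a flat side: aluminium housing 44 x 44 mm square (z 6 to 96 mm), 37 mm square foot (z 0 to 6), steel nozzle 18 mm across reaching 12 mm below the foot, black ribbed round sleeve 39 mm across (z 101 to 152), fixed cap. Origin: centre of the foot; z along its axis to the cap; x, y square to the flats. Fits the socket all four ways round.
- sleeve (a joint): Click sleeve of the head, rad: 0 = number 0, one number per click of 0.5236 rad (30 deg), end stop at 10; 6 is 3.142. Grows as it is turned clockwise seen from the cap end. Takes about 0.07 N m and drops into the nearest click when let go. It turns only while the housing is held, as by the socket.
- head_cap (a point): centre of the flat top of the head's fixed round cap (17 mm across), 157 mm above its foot along its axis
- doser: Bead doser, white unit fixed to the bench, 140 mm deep (x) x 116 mm wide (y) x 95 mm high. Origin: centre of its underside; its -x side is the front, with the drawer. In the middle of its top a 74 mm aluminium collar, 6 mm high, rings a square socket 48 x 48 mm (2 mm play each side of the head, chamfered edge), its sides parallel to x and y.
- doser_seat (a point): floor of the doser's socket, on its axis, 63 mm above the bench and 38 mm below the collar's rim. The head's foot stands on it; a 26 mm hole in the floor takes the nozzle.
- drawer (a joint): Dish drawer in the doser's front, in m: 0 = home, grows as it comes out along the doser's -x, up to 0.09. A roller catch must be pushed over with about 9 N between 11 and 5 mm; past it the drawer snaps to 0, short of it the drawer is pushed out again to about 12 mm or more.
- drawer_front (a point): centre of the outer face of the drawer's white front plate (106 mm wide, 40 mm high, from 12 to 52 mm above the bench); a pull lip 44 mm wide sticks out 23 mm in front of that, 34 to 46 mm above the bench. The plate stands 12 mm proud of the doser's front when home.
- amber_bottle: brown reagent bottle with black cap, 51 mm across, 102 mm high, loose, to be left standing; origin at the centre of its base
- buffer_bottle: clear reagent bottle, 56 mm across, 107 mm high, loose, to be left standing; origin at the centre of its base
- small_bottle: small white bottle, 38 mm across, 74 mm high, loose, to be left standing; origin at the centre of its base
- wash_bottle: white wash bottle with bent spout, 65 mm across, 185 mm high, loose, to be left standing; origin under it
- pipette_stand: pipette carousel stand, fixed, 205 mm across at the foot, 352 mm high, with three pipettes; origin at the centre of its foot
- sleeve_mid (a point): middle of the sleeve on its axis, 127 mm above the foot. White lines on the sleeve's top face: the double long one is 0, then counter-clockwise 1 to 4 short, 5 long, 6 to 9 short, 10 long, then a gap; the black index line on the fixed cap points at the number that is set

How it is judged:
By the outcome, as a careful person would: the job done as asked, in the order asked, and still so for the second after the job is handed in, with the robot touching nothing.
It also fails if it takes over 72 s, if anything falls off the work surface, if the arm or the gripper's body presses on something with over 40 N, if the wrist force passes 120 N, or if a joint passes its speed limit or range.

## Working session

There is one attempt and no reset: what is moved stays moved. The work goes in short steps, Python scripts to look and compute and a tool call to move; the robot and the scene stay as the last step left them, time stands still between calls to the robot, and variables do not carry over. Pictures are saved under pics/ and viewed, at most 10 in all, crops included, and the job is handed in when it is done.

Besides the shell and the picture viewer there is one more tool, called by a JSON object that holds its "method" and its "body". move_arm: Moves the arm, as the interface text tells. Its arguments: {"type":"object","properties":{"moves":{"type":"array"},"newtons":{"type":"number"}},"required":["moves"]}

```bash
mkdir -p pics; cat > h.py <<'E'
import numpy as np, cv2
from workcell import env
def shot(n,f):
    c=env.read_camera(n); np.savez(f'pics/{f}.npz',**{k:np.array(v) for k,v in c.items()})
    cv2.imwrite(f'pics/{f}.png',c['pixels'][:,:,::-1]); return c
def load(f): return dict(np.load(f'pics/{f}.npz'))
def crop(f,x0,y0,x1,y1,s,o):
    im=cv2.imread(f'pics/{f}.png')[y0:y1,x0:x1]; cv2.imwrite(f'pics/{o}.png',cv2.resize(im,None,fx=s,fy=s,interpolation=cv2.INTER_CUBIC))
def ray(c,uv):
    p=cv2.undistortPoints(np.array([[uv]],float),c['camera_matrix'],c['distortion'])[0,0]
    R=cv2.Rodrigues(c['rvec'])[0]; t=np.array(c['tvec']).ravel()
    return -R.T@t, R.T@np.array([p[0],p[1],1])
def atz(c,uv,z):
    o,d=ray(c,uv); return o+d*(z-o[2])/d[2]
def tri(L):
    A=0;b=0
    for c,uv in L:
        o,d=ray(c,uv); d=d/np.linalg.norm(d); P=np.eye(3)-np.outer(d,d); A=A+P; b=b+P@o
    return np.linalg.solve(A,b)
def proj(c,X):
    return cv2.projectPoints(np.atleast_2d(np.array(X,float)),c['rvec'],c['tvec'],c['camera_matrix'],c['distortion'])[0][:,0]
E
python3 - <<'E'
from h import *
a=shot('scene','s0');b=shot('side','d0');shot('wrist','w0')
for c in (a,b): print(ray(c,(320,240)))
print(env.get_state())
E
```

```text
(array([0.39969575, 0.87167741, 0.97209514]), array([ 0.143786  , -0.64878116, -0.74778193]))
(array([0.65853728, 0.58184942, 0.90199041]), array([-0.12293789, -0.49684985, -0.85921398]))
{'clock': 0.15, 'joint_pos': array([ 1.13838823e+00,  3.13840256e-01,  4.52331680e-02,  1.30362853e+00,
       -1.22657860e-05,  1.43118727e+00]), 'qvel': array([-0.00077042, -0.0012861 ,  0.00397988, -0.00048849,  0.00090932,
        0.00066532]), 'tau': array([ 2.46796582e-03, -4.81065595e+01,  2.98814625e+01,  1.39491266e-02,
       -4.57157171e-05,  6.30352645e-06]), 'tcp_pos': array([0.16581787, 0.55016734, 0.23860392]), 'orientation': array([-1.97146985e-04,  1.45877078e-01,  9.89302461e-01, -6.92144097e-04]), 'wrist_force': array([-0.39124997,  0.22856907, -0.65410764]), 'ft_torque': array([ 0.01192146, -0.00022572,  0.03216839]), 'grip_force': 0.0, 'finger_gap': 0.0852878152895474}
```

View pics/s0.png

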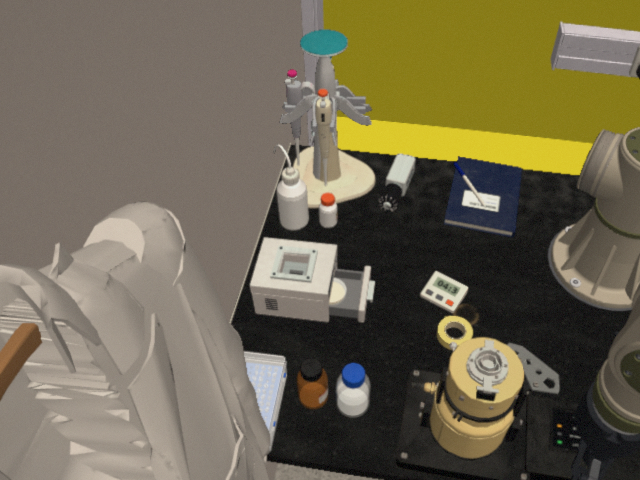

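View pics/d0.png

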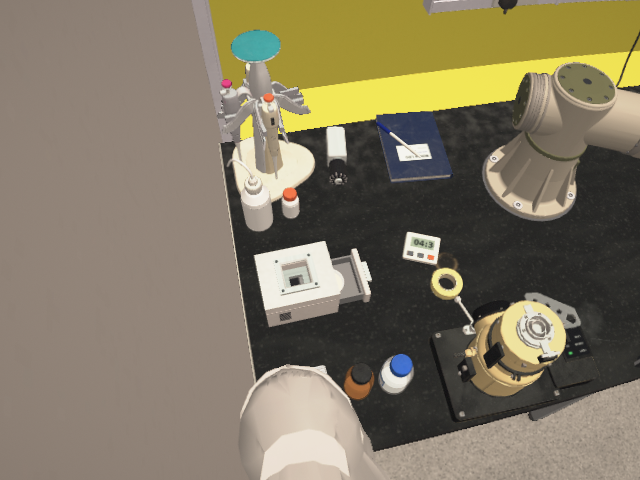

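The head lies at scene ~(398,185), side ~(337,155). The doser is at scene (295,278) with its drawer pulled out toward the robot base. Next I'll enlarge these areas.

```bash
python3 - <<'E'
from h import *
def up(f,x0,y0,w,h):
    im=cv2.imread(f'pics/{f}.png')[y0:y0+h,x0:x0+w]; return cv2.resize(im,(400,300),interpolation=cv2.INTER_CUBIC)
m=np.vstack([np.hstack([up('s0',360,140,80,80-20),0*up('s0',0,0,80,60)]),np.hstack([up('s0',240,230,160,120),up('d0',240,230,160,120)])])
m[:300,:400]=0
a=cv2.resize(cv2.imread('pics/s0.png')[145:220,360:440],(400,375),interpolation=cv2.INTER_CUBIC)[:300]
m[:300,:400]=cv2.resize(cv2.imread('pics/s0.png')[150:218,360:440],(353,300),interpolation=cv2.INTER_CUBIC)[:, :353] if 0 else cv2.resize(cv2.imread('pics/s0.png')[150:216,356:444],(400,300),interpolation=cv2.INTER_CUBIC)
m[:300,400:]=cv2.resize(cv2.imread('pics/d0.png')[122:188,292:380],(400,300),interpolation=cv2.INTER_CUBIC)
cv2.imwrite('pics/m0.png',m)
E
```

```text
(no output)
```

View pics/m0.png

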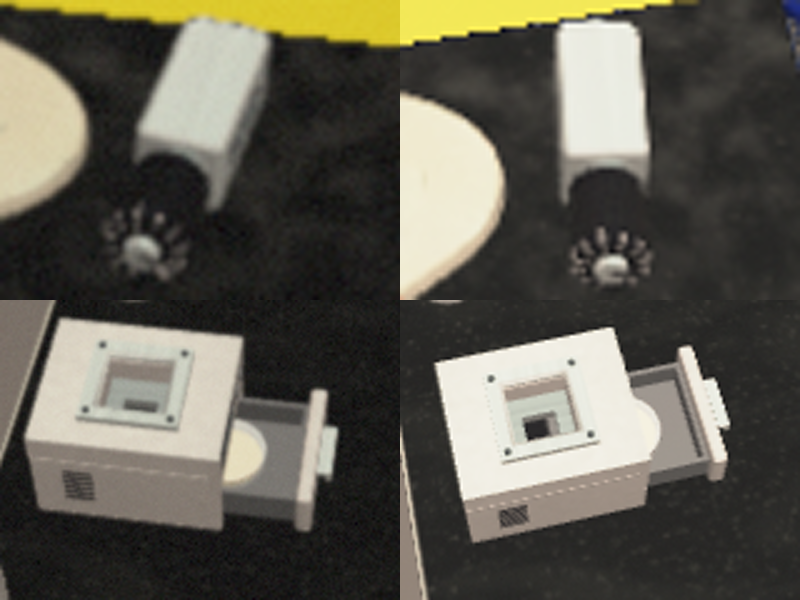

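The crops show the head's top face, its cap, the collar, and the drawer front with its lip. I'll convert these to positions now.

```bash
python3 - <<'E'
from h import *
s,d=load('s0'),load('d0'); np.set_printoptions(precision=4,suppress=True)
k=400/88
S=lambda u,v:(356+u/k,150+v/k); D=lambda u,v:(292+(u-400)/k,122+v/k)
S2=lambda u,v:(240+u/2.5,230+(v-300)/2.5); D2=lambda u,v:(240+(u-400)/2.5,230+(v-300)/2.5)
for n,c,P in(('s',s,[S(190,18),S(270,40),S(215,163),S(137,135)]),('d',d,[D(557,22),D(640,28),D(647,158),D(562,156)])):
    Q=np.array([atz(c,p,.044) for p in P]);print(n,Q[:,:2],Q.mean(0)); e=(Q[3]+Q[2]-Q[0]-Q[1])/2; print(np.linalg.norm(e),np.degrees(np.arctan2(e[1],e[0])),np.linalg.norm(Q[1]-Q[0]),np.linalg.norm(Q[2]-Q[3]))
print('cap',tri([(s,S(143,252)),(d,D(612,268))]),atz(s,S(143,252),.022),atz(d,D(612,268),.022))
for n,c,P in(('s',s,[S2(97,339),S2(195,347),S2(181,431),S2(76,419)]),('d',d,[D2(486,376),D2(573,357),D2(599,440),D2(503,461)])):
    Q=np.array([atz(c,p,.101) for p in P]);print('collar',n,Q[:,:2],Q.mean(0)); e=Q[1]+Q[2]-Q[0]-Q[3]; print(np.linalg.norm(e)/2,np.degrees(np.arctan2(e[1],e[0])), np.linalg.norm(Q[1]-Q[2]))
for n,c,P in(('s',s,[S2(58,318),S2(243,337),S2(222,474),S2(25,438)]),('d',d,[D2(436,362),D2(612,328),D2(648,472),D2(466,500)])):
    Q=np.array([atz(c,p,.095) for p in P]);print('top',n,Q[:,:2],Q.mean(0)); e=Q[1]+Q[2]-Q[0]-Q[3]; print(np.linalg.norm(e)/2,np.degrees(np.arctan2(e[1],e[0])))
for n,c,P in(('s',s,[S2(326,392),S2(312,507)]),('d',d,[D2(692,347),D2(725,462)])):
    print('plate top outer',[atz(c,p,.052) for p in P])
for n,c,P in(('s',s,[S2(337,428),S2(333,476)]),('d',d,[D2(717,379),D2(730,427)])):
    print('lip',[atz(c,p,.046) for p in P])
for nm,z,a,b in(('amber',.102,(313,369),(363,373)),('buffer',.107,(354,373),(402,364)),('small',.074,(328,199),(291,194)),('wash',.185,(290,172),(252,184))):
    print(nm,tri([(s,a),(d,b)]),atz(s,a,z),atz(d,b,z))
for a in((270,195),(372,180),(325,203),(350,152)): print(atz(s,a,.01))
E
```

```text
s [[ 0.4519 -0.2184]
 [ 0.4111 -0.2082]
 [ 0.4295 -0.1157]
 [ 0.4683 -0.1291]] [ 0.4402 -0.1679  0.044 ]
0.09261916282348873 79.16510580680591 0.042115870695189746 0.041035320325971396
d [[ 0.4513 -0.2215]
 [ 0.4092 -0.2083]
 [ 0.4277 -0.1201]
 [ 0.4697 -0.1302]] [ 0.4395 -0.17    0.044 ]
0.09162405729294666 78.361012287039 0.04417179617552936 0.04319974778610467
cap [ 0.4577 -0.0686  0.0262] [ 0.4579 -0.073   0.022 ] [ 0.4568 -0.0716  0.022 ]
collar s [[0.6403 0.1418]
 [0.5668 0.1379]
 [0.562  0.2165]
 [0.638  0.218 ]] [0.6018 0.1785 0.101 ]
0.0747834991983797 -177.93346232161522 0.07876014940536692
collar d [[0.6375 0.1444]
 [0.5701 0.142 ]
 [0.5658 0.214 ]
 [0.6374 0.2159]] [0.6027 0.1791 0.101 ]
0.06956092184329266 -178.20991178836923 0.07211988017314191
top s [[0.6761 0.1208]
 [0.5344 0.1174]
 [0.5277 0.2445]
 [0.6716 0.2361]] [0.6024 0.1797 0.095 ]
0.14279943503009274 179.015008575806
top d [[0.6727 0.1212]
 [0.5346 0.1198]
 [0.5359 0.2437]
 [0.6688 0.2379]] [0.603  0.1807 0.095 ]
0.1355607055689582 179.05914999800177
plate top outer [array([0.4694, 0.1251, 0.052 ]), array([0.4652, 0.2322, 0.052 ])]
plate top outer [array([0.4685, 0.1261, 0.052 ]), array([0.4694, 0.2301, 0.052 ])]
lip [array([0.457 , 0.1535, 0.046 ]), array([0.4542, 0.1982, 0.046 ])]
lip [array([0.4549, 0.1558, 0.046 ]), array([0.4562, 0.1994, 0.046 ])]
amber [0.5286 0.3852 0.0968] [0.5276 0.3878 0.102 ] [0.5297 0.3867 0.102 ]
buffer [0.4622 0.3871 0.1065] [0.462  0.3871 0.107 ] [0.4625 0.3874 0.107 ]
small [ 0.576  -0.0173  0.0775] [ 0.5769 -0.0204  0.074 ] [ 0.5755 -0.0202  0.074 ]
wash [ 0.6517 -0.0123  0.1429] [0.638  0.0302 0.185 ] [0.6533 0.0227 0.185 ]
[ 0.7185 -0.0763  0.01  ]
[ 0.5022 -0.1597  0.01  ]
[ 0.5938 -0.0708  0.01  ]
[ 0.566  -0.2475  0.01  ]
```

```bash
python3 - <<'E'
from h import *
s,d=load('s0'),load('d0')
print(tri([(s,(370,107)),(d,(309,107))]), tri([(s,(324,92)),(d,(268,98))]),tri([(s,(324,42)),(d,(256,45))]))
E
```

```text
[ 0.51285601 -0.11287067  0.2344932 ] [ 0.59578312 -0.09946517  0.27699811] [ 0.60354126 -0.15704813  0.35111448]
```

{"method": "move_arm", "body": {"moves": [0.24,-0.36,0.06,1.669,0.085,0.24,-0.36,0.06,1.669,0.085,0.24,-0.36,0.06,1.669,0.085,0.24,-0.36,0.06,1.669,0.085,0.24,-0.36,0.06,1.669,0.085,0.24,-0.36,0.06,1.669,0.085,0.24,-0.36,0.06,1.669,0.085,0.24,-0.36,0.06,1.669,0.085,0.24,-0.36,0.06,1.669,0.085,0.24,-0.36,0.06,1.669,0.085,0.24,-0.36,0.06,1.669,0.085,0.24,-0.36,0.06,1.669,0.085]}}

```text
clock: 1.15
tcp_pos: [0.4056, 0.1907, 0.2992]
orientation: [0.0, -0.496, 0.869, -0.0]
wrist_force: [0.5, 0.6, 0.1]
finger_gap: 0.085
grip_force: 0.0
```

{"method": "move_arm", "body": {"moves": [0.05,-0.279,0,0.339,0.085,0.05,-0.279,0,0.339,0.085,0.05,-0.279,0,0.339,0.085,0.05,-0.279,0,0.339,0.085,0.05,-0.279,0,0.339,0.085,0.05,-0.279,-0.05,0.339,0.085,0.05,-0.279,-0.09,0.339,0.085,0.05,-0.279,-0.13,0.339,0.085,0.05,-0.279,-0.16,0.339,0.085,0.05,-0.279,-0.18,0.339,0.085,0.05,-0.279,-0.18,0.339,0.085]}}

```text
clock: 2.07
tcp_pos: [0.4505, -0.086, 0.1131]
orientation: [-0.003, -0.632, 0.775, 0.004]
wrist_force: [-0.5, 1.4, -0.6]
finger_gap: 0.0848
grip_force: 0.0
```

```bash
python3 - <<'E'
from h import *
a=cv2.cvtColor(shot('wrist','w1')['pixels'],cv2.COLOR_RGB2BGR);c=shot('scene','s1')
b=cv2.cvtColor(c['pixels'],cv2.COLOR_RGB2BGR)[40:240,270:480]; b=cv2.resize(b,(420,400))
cv2.imwrite('pics/m1.png',np.hstack([cv2.resize(a,(380,400)),b]))
st=env.get_state();print(st['tcp_pos'],st['orientation'],st['joint_pos'])
for x in(430,500,560): print(atz(c,(x,150+(x-350)*.11),0))
E
```

```text
[ 0.45263304 -0.08580339  0.11720268] [-0.00148182 -0.63295863  0.77417958  0.00267684] [-3.61948489e-01  1.76984978e-01 -4.45817171e-01  9.54112434e-01
  1.09500348e-04 -1.73269421e+00]
[ 0.37751903 -0.26507016  0.        ]
[ 0.21323877 -0.26507765  0.        ]
[ 0.07333474 -0.26594903  0.        ]
```

View pics/m1.png

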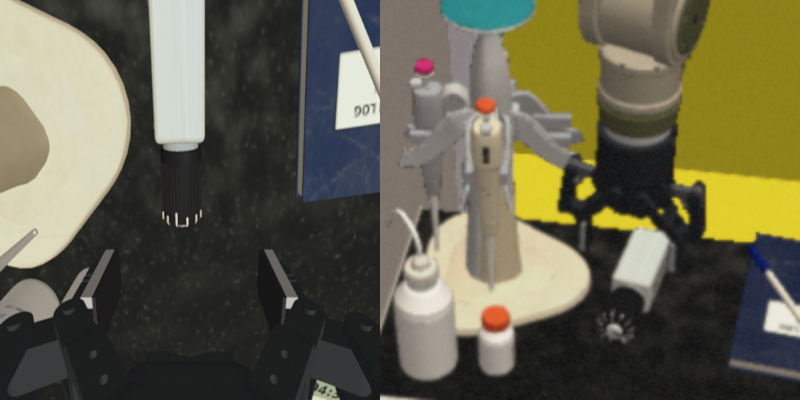

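The wrist view shows the head axis centred between the pads (u≈182 of 380) and parallel to them. The carousel arm is clear of the gripper, so I'll descend and grip.

{"method": "move_arm", "body": {"moves": [-0.001,-0.004,-0.04,0,0.085,-0.001,-0.004,-0.07,0,0.085,-0.001,-0.004,-0.09,0,0.085,-0.001,-0.004,-0.105,0,0.085,-0.001,-0.004,-0.105,0,0.085,-0.001,-0.004,-0.105,0,0.03,-0.001,-0.004,-0.105,0,0.03,-0.001,-0.004,-0.105,0,0.03,-0.001,-0.004,-0.105,0,0.03,-0.001,-0.004,-0.105,0,0.03,-0.001,-0.004,-0.105,0,0.03,-0.001,-0.004,-0.105,0,0.03], "newtons": 25}}

```text
clock: 3.17
tcp_pos: [0.4554, -0.0906, 0.0152]
orientation: [0.001, -0.633, 0.774, -0.001]
wrist_force: [2.1, 3.3, 5.9]
finger_gap: 0.0383
grip_force: 26.3
```

{"method": "move_arm", "body": {"moves": [0,0,0.01,0,0.03,-0.001,-0.002,0.025,0,0.03,-0.002,-0.005,0.04,0,0.03,-0.003,-0.01,0.055,0,0.03,-0.005,-0.018,0.07,0,0.03,-0.007,-0.028,0.085,0,0.03,-0.009,-0.038,0.1,0,0.03,-0.011,-0.048,0.115,0,0.03,-0.012,-0.055,0.13,0,0.03,-0.012,-0.06,0.145,0,0.03,-0.012,-0.06,0.16,0,0.03,-0.012,-0.06,0.16,0,0.03], "newtons": 20}}

```text
clock: 4.17
tcp_pos: [0.4424, -0.1512, 0.1759]
orientation: [0.0, -0.633, 0.774, -0.001]
wrist_force: [-0.0, 0.9, -3.2]
finger_gap: 0.0382
grip_force: 23.6
```

```bash
python3 - <<'E'
from h import *
c=shot('scene','s2');d=shot('side','d2');w=shot('wrist','w2')
g=lambda c,x,y,W,H,o:cv2.resize(cv2.cvtColor(c['pixels'],cv2.COLOR_RGB2BGR)[y:y+H,x:x+W],o)
cv2.imwrite('pics/m2.png',np.vstack([np.hstack([g(c,340,60,140,140,(300,300)),g(d,270,60,140,140,(300,300))]),g(w,0,0,640,480,(600,300))]))
st=env.get_state();print(st['tcp_pos'],st['finger_gap'],st['wrist_force'],st['ft_torque'])
E
```

```text
[ 0.44096996 -0.1499308   0.1728132 ] 0.038202025334258816 [ 0.18872343 -0.78132468 -3.16769375] [ 0.16701388 -0.00353751  0.02701572]
```

View pics/m2.png

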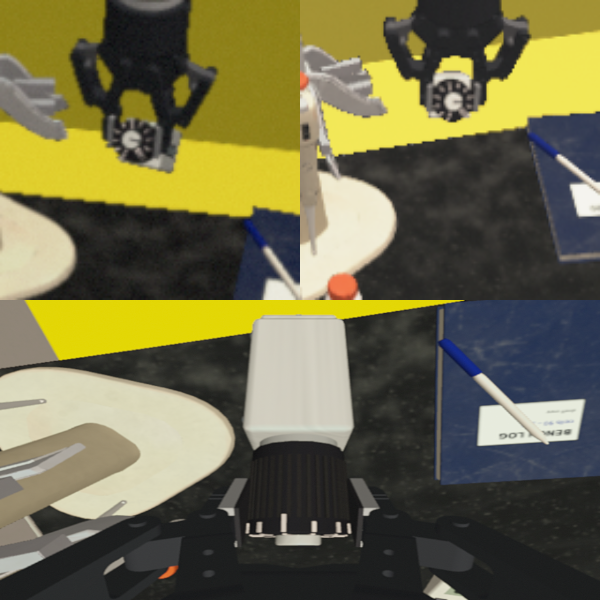

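The wrist and scene views show the sleeve held squarely, with the head tilted about 45° and the foot toward -y. It is stuck on pad friction. I'll use the doser's fixed +y side face as a stop to push the foot upright, and carry the head there at height now.

{"method": "move_arm", "body": {"moves": [-0.011,0.02,0.03,0,0.03,-0.011,0.05,0.06,0,0.03,-0.011,0.085,0.087,0,0.03,-0.011,0.12,0.087,0.03,0.03,-0.011,0.155,0.087,0.07,0.03,-0.009,0.19,0.087,0.1,0.03,-0.006,0.225,0.087,0.13,0.03,-0.003,0.26,0.087,0.16,0.03,0.0,0.295,0.087,0.195,0.03,0.004,0.33,0.087,0.195,0.03,0.007,0.365,0.087,0.195,0.03,0.009,0.4,0.087,0.195,0.03]}}

```text
clock: 5.32
tcp_pos: [0.4498, 0.2514, 0.2591]
orientation: [-0.001, -0.706, 0.708, 0.001]
wrist_force: [-0.0, -0.9, -3.5]
finger_gap: 0.0383
grip_force: 23.4
```

{"method": "move_arm", "body": {"moves": [0.03,0.02,0,0,0.03,0.06,0.04,0,0,0.03,0.09,0.06,0,0,0.03,0.12,0.08,0,0,0.03,0.15,0.095,0,0,0.03,0.15,0.095,0,0,0.03,0.15,0.095,0,0,0.03]}}

```text
clock: 5.9
tcp_pos: [0.6012, 0.3452, 0.2554]
orientation: [-0.003, -0.706, 0.708, 0.001]
wrist_force: [-0.3, 0.4, -3.6]
finger_gap: 0.0382
grip_force: 22.9
```

```bash
python3 - <<'E'
from h import *
c=shot('scene','s3');d=shot('side','d3')
g=lambda c,x,y,W,H,o:cv2.resize(cv2.cvtColor(c['pixels'],cv2.COLOR_RGB2BGR)[y:y+H,x:x+W],o)
cv2.imwrite('pics/m3.png',np.hstack([g(c,200,200,240,240,(400,400)),g(d,200,200,240,240,(400,400))]))
st=env.get_state();print(st['tcp_pos'],st['orientation'],st['joint_pos'],st['wrist_force'],st['ft_torque'])
E
```

```text
[0.59966444 0.34426161 0.25870817] [-0.00210844 -0.7056785   0.70852858  0.00081176] [ 4.05213608e-01  5.61232282e-01  4.72860083e-01  1.48694250e+00
 -4.81612437e-05 -1.16155196e+00] [-0.51241459 -0.41938319 -3.13194467] [ 0.09062116  0.00212797 -0.01686404]
```

View pics/m3.png

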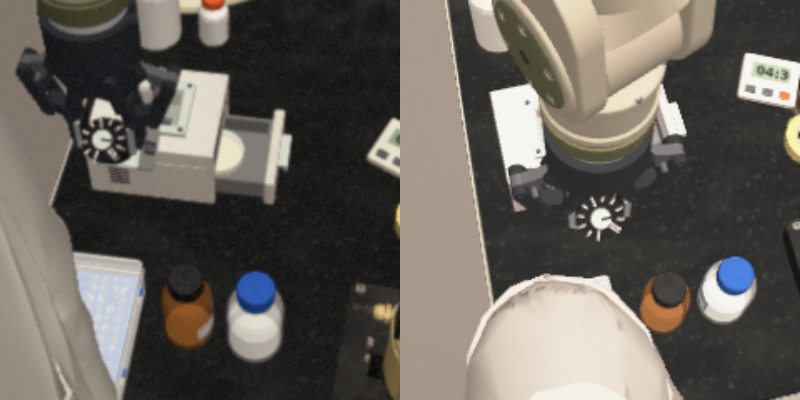

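{"method": "move_arm", "body": {"moves": [0,0,-0.03,0,0.03,0,0,-0.06,0,0.03,0,0,-0.09,0,0.03,0,0,-0.115,0,0.03,0,-0.02,-0.115,0,0.03,0,-0.035,-0.115,0,0.03,0,-0.05,-0.115,0,0.03,0,-0.06,-0.115,0,0.03,0,-0.07,-0.115,0,0.03,0,-0.078,-0.115,0,0.03,0,-0.083,-0.115,0,0.03,0,-0.083,-0.115,0,0.03]}}

```text
clock: 7.0
tcp_pos: [0.6014, 0.2606, 0.1468]
orientation: [0.001, -0.705, 0.709, -0.0]
wrist_force: [0.7, 1.0, -2.9]
finger_gap: 0.0383
grip_force: 22.1
```

```bash
python3 - <<'E'
from h import *
s,d=load('s3'),load('d3')
print(tri([(s,(261.8,284)),(d,(320.6,330.8))]))
c=env.get_state();print(c['tcp_pos'],c['wrist_force'],c['ft_torque'])
E
```

```text
[0.59961802 0.36030709 0.27397032]
[0.60139546 0.26055672 0.14680887] [ 0.72094204  1.03439531 -2.91333539] [ 0.29991097 -0.09302194  0.06510134]
```

{"method": "move_arm", "body": {"moves": [0,-0.003,0,0,0.03,0,-0.006,0,0,0.03,0,-0.006,0,0,0.03]}}

```text
clock: 7.25
tcp_pos: [0.6009, 0.2555, 0.1459]
orientation: [-0.0, -0.706, 0.709, 0.0]
wrist_force: [-0.4, 1.6, -3.7]
finger_gap: 0.0381
grip_force: 21.5
```

```bash
python3 - <<'E'
from h import *
c=shot('scene','s4');d=shot('side','d4')
g=lambda c,x,y,W,H,o:cv2.resize(cv2.cvtColor(c['pixels'],cv2.COLOR_RGB2BGR)[y:y+H,x:x+W],o,interpolation=cv2.INTER_CUBIC)
cv2.imwrite('pics/m4.png',np.hstack([g(c,220,230,120,150,(400,500)),g(d,240,230,120,150,(400,500))]))
st=env.get_state();print(st['tcp_pos'],st['orientation'],st['wrist_force'],st['ft_torque'])
E
```

```text
[0.60085446 0.25580586 0.14582928] [-5.38394818e-05 -7.05695338e-01  7.08515410e-01  2.93989338e-05] [-0.07541514  1.23568176 -3.50682098] [ 0.33898626 -0.10350101  0.04801366]
```

View pics/m4.png

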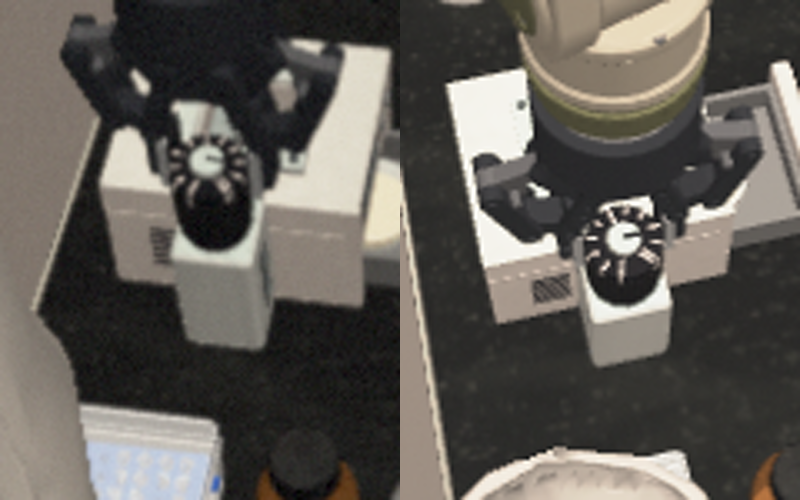

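The head is nearly upright against the doser's +y side. I'll push a little more until the force shows it is flush.

{"method": "move_arm", "body": {"moves": [0,-0.002,0,0,0.03,0,-0.004,0,0,0.03,0,-0.004,0,0,0.03]}}

```text
clock: 7.6
tcp_pos: [0.6007, 0.2514, 0.1459]
orientation: [-0.0, -0.706, 0.709, 0.0]
wrist_force: [0.2, 1.8, -3.6]
finger_gap: 0.0383
grip_force: 20.6
```

```bash
python3 - <<'E'
from h import *
st=env.get_state();print(st['tcp_pos'],st['wrist_force'],st['ft_torque'])
# overlay: model of upright head at grasp y
s,d=load('s4'),load('d4')
for y in(.2558,):
  gz=.1458+.011
  for t in (0,10,-10):   # tilt, foot toward -y positive
    a=np.radians(t); R=np.array([[1,0,0],[0,np.cos(a),np.sin(a)],[0,-np.sin(a),np.cos(a)]])
    def P(p): return np.array([.6009,y,gz-.004])+R@(np.array(p)-[0,0,.134])
    X=[P(p) for p in((.022,.022,.006),(-.022,.022,.006),(.022,.022,.096),(-.022,.022,.096),(0,0,.157))]
    q=proj(s,X);r=proj(d,X)
    print(t,((q-[220,230])*10/3).round(),((r-[240,230])*10/3+[400,0]).round())
E
```

```text
[0.60070365 0.25135169 0.14588125] [ 0.21474104  1.81148414 -3.62934345] [ 0.29936067 -0.01841827 -0.01356975]
0 [[182. 334.]
 [261. 345.]
 [167. 237.]
 [251. 248.]
 [209. 134.]] [[590. 363.]
 [665. 347.]
 [585. 305.]
 [668. 288.]
 [616. 210.]]
10 [[192. 302.]
 [270. 313.]
 [171. 230.]
 [254. 241.]
 [208. 141.]] [[582. 327.]
 [657. 312.]
 [582. 295.]
 [665. 279.]
 [618. 218.]]
-10 [[172. 362.]
 [252. 374.]
 [163. 242.]
 [248. 253.]
 [211. 128.]] [[597. 396.]
 [674. 380.]
 [587. 313.]
 [670. 296.]
 [615. 203.]]
```

```bash
python3 - <<'E'
from h import *
from scipy.optimize import least_squares
s,d=load('s4'),load('d4')
obs=np.array([[207,160],[190,344],[264,349],[624,238],[596,365],[669,350]],float)
def m(p):
    x,y,z,t,r,w=p; a=t;b=r
    R=np.array([[np.cos(w),-np.sin(w),0],[np.sin(w),np.cos(w),0],[0,0,1]])@cv2.Rodrigues(np.array([-t,0,0]))[0]@cv2.Rodrigues(np.array([0,r,0]))[0]
    X=[R@np.array(q)+[x,y,z] for q in((0,0,.157),(.022,.022,.006),(-.022,.022,.006))]
    return np.vstack([(proj(s,X)-[220,230])*10/3,(proj(d,X)-[240,230])*10/3+[400,0]])
f=least_squares(lambda p:np.r_[(m(p)-obs).ravel()/3, p[5]/.03],[.6,.25,.02,0,0,0])
p=f.x;print(p[:3],np.degrees(p[3:]),(m(p)-obs).round(1).tolist())
E
```

```text
[0.59822602 0.25557992 0.01512056] [4.90262764 0.61359412 0.56933511] [[-0.6, 0.6], [-2.2, -2.6], [2.8, 2.5], [0.0, -0.7], [-1.2, 0.7], [0.9, -0.5]]
```

{"method": "move_arm", "body": {"moves": [0,-0.002,0,0,0.03,0,-0.004,0,0,0.03,0,-0.004,0,0,0.03]}}

```text
clock: 7.85
tcp_pos: [0.6007, 0.2472, 0.1459]
orientation: [-0.0, -0.705, 0.709, 0.0]
wrist_force: [0.2, 0.6, -3.8]
finger_gap: 0.0381
grip_force: 20.5
```

```bash
python3 - <<'E'
from h import *
c=shot('scene','s5');d=shot('side','d5')
g=lambda c,x,y,W,H,o:cv2.resize(cv2.cvtColor(c['pixels'],cv2.COLOR_RGB2BGR)[y:y+H,x:x+W],o,interpolation=cv2.INTER_CUBIC)
cv2.imwrite('pics/m5.png',np.hstack([g(c,260,260,50,75,(400,600)),g(d,285,280,50,75,(400,600))]))
st=env.get_state();print(st['tcp_pos'],st['wrist_force'],st['ft_torque'])
E
```

```text
[0.60071594 0.2473615  0.14592282] [-0.16864971  1.87566111 -3.7884481 ] [0.35862748 0.06551656 0.0341075 ]
```

View pics/m5.png

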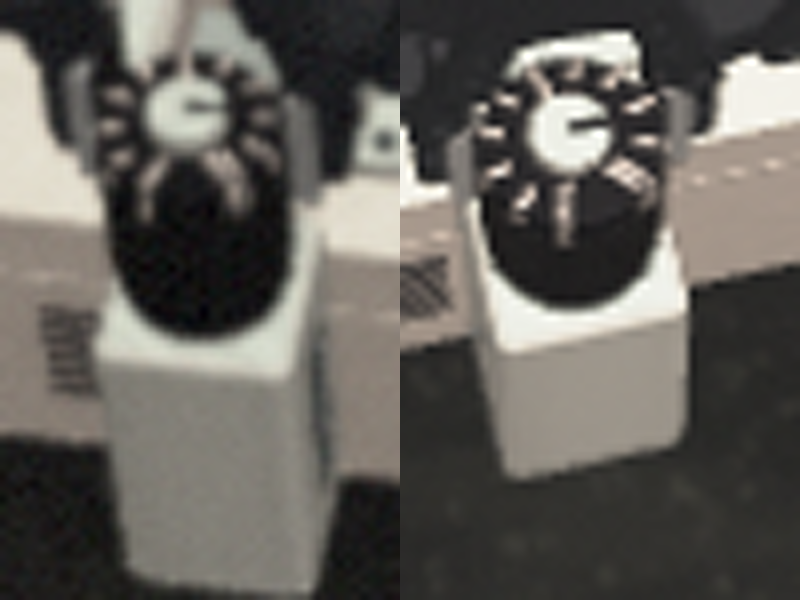

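```bash
cat > fit.py <<'E'
from h import *
from scipy.optimize import least_squares
s,d=load('s5'),load('d5')
S=lambda u,v:(260+u/8,260+v/8); D=lambda u,v:(285+(u-400)/8,280+v/8)
os=np.array([S(188,115),S(128,580),S(314,596),S(98,357),S(290,379)]);od=np.array([D(569,133),D(503,481),D(685,442),D(502,354),D(690,314)])
M=[(0,0,.157),(.022,.022,.006),(-.022,.022,.006),(.022,.022,.096),(-.022,.022,.096)]
def Rm(p): return cv2.Rodrigues(np.array([0,0,p[5]]))[0]@cv2.Rodrigues(np.array([-p[3],0,0]))[0]@cv2.Rodrigues(np.array([0,p[4],0]))[0]
def m(p):
    X=[Rm(p)@np.array(q)+p[:3] for q in M]
    # per-camera pixel offset absorbs calibration error
    return np.r_[proj(s,X)+p[6:8]-os,proj(d,X)+p[8:10]-od]
f=least_squares(lambda p:np.r_[m(p).ravel()/.5,p[6:]/1.5],[.6,.25,.02]+[0]*7)
p=f.x;print(p[:3],np.degrees(p[3:6]),p[6:]);print(m(p).round(1).tolist())
E
python3 - <<'E'
from fit import *
o=p[:3]+Rm(p)@[0,0,.157]
for n,c,T,P in(('s',s,S,dict(c=(188,115),i=(225,106),z=(228,182),ten=(148,190))),('d',d,D,dict(c=(569,133),i=(605,125),z=(632,178),five=(540,85),ten=(565,218)))):
    C=atz(c,T(*P['c']),o[2])
    for k in P:
        if k!='c':
            v=atz(c,T(*P[k]),o[2]-(.005 if k!='i' else 0)); v0=C if k=='i' else atz(c,T(P['c'][0],P['c'][1]),o[2])+[0,0,0]
            v=v-v0; print(n,k,np.degrees(np.arctan2(v[1],v[0])),np.linalg.norm(v[:2]))
E
```

```text
[0.60033173 0.25128825 0.00434157] [ 1.28620059 -0.1291763   1.79254153] [-0.50933258 -0.92974779  0.83829154  0.84778335]
[[0.2, 0.0], [-0.1, -0.3], [0.3, 0.5], [-0.8, -0.1], [0.4, -0.0], [0.2, 0.2], [0.3, 0.1], [-0.3, -0.2], [-0.6, 0.1], [0.2, -0.5]]
s i -153.22402634298086 0.007947565963913631
s z 131.83877460488137 0.01628405274952871
s ten 73.31859638899299 0.017593719857598486
d i -178.37311238854656 0.0077287552385015305
d z 136.5714429487539 0.01540540087026079
d five -76.83340476997152 0.01471229968928697
d ten 75.33442224959538 0.01706160972436012
```

```bash
python3 - <<'E'
from fit import *
for z0 in (.010,.0125,.015):
    f=least_squares(lambda p:np.r_[m(p).ravel()/.5,p[6:]/1.5,(p[2]-z0)/.0003],p)
    q=f.x;print(q[:3],np.degrees(q[3:6]),q[6:],abs(m(q)).max(),f.cost,'at grasp',(q[:3]+Rm(q)@[0,0,.145]))
inv=lambda q,a,b:((q-a)*8).round()
for dy in(-.011,.011):
  for sx in(-.02,.02):
    X=[[.6007+sx,.2474+dy,z] for z in (.1379,.168)]
    print(dy,sx,inv(proj(s,X),[260,260],0).tolist(),(inv(proj(d,X),[285,280],0)+[400,0]).tolist())
E
```

```text
[0.60033173 0.25128825 0.00434157] [ 1.28620059 -0.1291763   1.79254153] [-0.50933258 -0.92974779  0.83829154  0.84778335]
[[0.2, 0.0], [-0.1, -0.3], [0.3, 0.5], [-0.8, -0.1], [0.4, -0.0], [0.2, 0.2], [0.3, 0.1], [-0.3, -0.2], [-0.6, 0.1], [0.2, -0.5]]
[0.60001379 0.2536548  0.00998909] [ 1.50635624 -0.13548896  1.77830922] [-0.14101667 -0.35176373  0.38832277  0.66106997] 0.8872615873295899 5.044407451684943 at grasp [0.59955279 0.25745405 0.15493857]
[0.59987442 0.25469802 0.01248412] [ 1.60355281 -0.13823672  1.77199283] [ 0.02335246 -0.09325043  0.1884151   0.57878963] 0.9316763854694727 5.416257902281554 at grasp [0.59939928 0.25874288 0.15742692]
[0.59973574 0.25573977 0.01497907] [ 1.70070693 -0.14095906  1.76566076] [ 0.18873954  0.16722236 -0.01216867  0.49665176] 0.9763179305923586 5.927175579961882 at grasp [0.59924659 0.26003012 0.15991476]
-0.011 -0.02 [[309.0, 135.0], [301.0, 46.0]] [[634.0, 80.0], [635.0, 19.0]]
-0.011 0.02 [[126.0, 111.0], [114.0, 22.0]] [[453.0, 115.0], [448.0, 55.0]]
0.011 -0.02 [[287.0, 216.0], [278.0, 128.0]] [[656.0, 171.0], [657.0, 113.0]]
0.011 0.02 [[102.0, 192.0], [90.0, 103.0]] [[473.0, 207.0], [468.0, 150.0]]
```

The fit gives a tilt of about 1.6°, but the sleeve sits at the pad edge, about 11 mm off in y. I'll set the nozzle on the bench where the head can stand, then regrasp centred and lower on the sleeve.

{"method": "move_arm", "body": {"moves": [0,0,-0.001,0,0.03,0,0,-0.002,0,0.03,0,0,-0.002,0,0.03]}}

```text
clock: 8.2
tcp_pos: [0.6008, 0.2475, 0.1438]
orientation: [-0.0, -0.706, 0.709, 0.0]
wrist_force: [0.5, 1.7, -4.1]
finger_gap: 0.0382
grip_force: 20.5
```

{"method": "move_arm", "body": {"moves": [0,0,-0.001,0,0.03,0,0,-0.002,0,0.03,0,0,-0.002,0,0.03]}}

```text
clock: 8.45
tcp_pos: [0.6012, 0.2478, 0.1436]
orientation: [0.001, -0.706, 0.709, -0.0]
wrist_force: [-2.4, 0.3, 4.2]
finger_gap: 0.038
grip_force: 21.1
```

{"method": "move_arm", "body": {"moves": [0,0,-0.001,0,0.03,0,0,-0.002,0,0.03,0,0,-0.002,0,0.03]}}

```text
clock: 8.7
tcp_pos: [0.602, 0.2479, 0.1433]
orientation: [0.002, -0.706, 0.709, -0.001]
wrist_force: [-1.7, 0.2, 11.7]
finger_gap: 0.0382
grip_force: 21.8
```

{"method": "move_arm", "body": {"moves": [0,0,0.003,0,0.03,0,0,0.003,0,0.044,0,0,0.003,0,0.05,0,0,0.003,0,0.055,0,0.004,0.0,0,0.055,0,0.008,-0.005,0,0.055,0,0.011,-0.01,0,0.055,0,0.011,-0.01,0,0.055,0,0.011,-0.01,0,0.03,0,0.011,-0.01,0,0.03,0,0.011,-0.01,0,0.03,0,0.011,-0.01,0,0.03], "newtons": 40}}

```text
clock: 9.7
tcp_pos: [0.6006, 0.2585, 0.1296]
orientation: [-0.0, -0.706, 0.709, 0.0]
wrist_force: [-0.2, 0.9, -3.1]
finger_gap: 0.0377
grip_force: 40.5
```

```bash
python3 - <<'E'
from h import *
c=shot('scene','s6');d=shot('side','d6');w=shot('wrist','w6')
g=lambda c,x,y,W,H,o:cv2.resize(cv2.cvtColor(c['pixels'],cv2.COLOR_RGB2BGR)[y:y+H,x:x+W],o,interpolation=cv2.INTER_CUBIC)
cv2.imwrite('pics/m6.png',np.hstack([g(c,260,260,50,75,(266,400)),g(d,285,280,50,75,(266,400)),g(w,200,280,240,200,(266,400))]))
st=env.get_state();print(st['tcp_pos'],st['finger_gap'],st['wrist_force'],st['ft_torque'],st['joint_pos'])
E
```

```text
[0.60055735 0.2584743  0.12962315] 0.03856698911492746 [-0.60515706  0.48773478 -4.23864925] [0.18077902 0.00957997 0.05197508] [ 2.83659490e-01  5.13256428e-01  7.71853414e-02  1.13555211e+00
  2.28016285e-04 -1.28268561e+00]
```

View pics/m6.png

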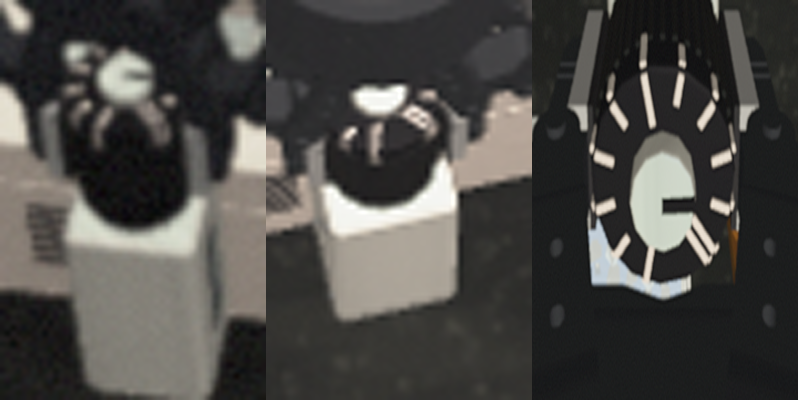

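The wrist view shows the dial: index line pointing right from (663,206), double 0 mark at (705,240). I'll put these through the calibration to get angles.

```bash
python3 - <<'E'
from h import *
w=load('w6');W=lambda u,v:(200+(u-532)/266*240,280+v/2)
I=[(663,202),(663,206),(693,206)]
Q=np.array([atz(w,W(*p),.169) for p in I]);print('cap',Q[0]);
for v in(Q[2]-Q[0],Q[2]-Q[1]):print('index',np.degrees(np.arctan2(v[1],v[0]))%360)
M=[(704,240),(722,158),(713,115),(680,90),(645,92),(620,115),(603,158),(620,245),(648,265)]
P=np.array([atz(w,W(*p),.164) for p in M])
A=np.c_[2*P[:,:2],np.ones(len(P))];b=(P[:,:2]**2).sum(1);c=np.linalg.lstsq(A,b,rcond=None)[0];print('ctr',c[:2],np.sqrt(c[2]+c[0]**2+c[1]**2))
for cc in (c[:2],np.array([.6003,.2585])):print((np.degrees(np.arctan2(P[:,1]-cc[1],P[:,0]-cc[0]))%360).round())
E
```

```text
cap [0.6009605  0.25877667 0.169     ]
index 174.81648935626947
index 179.78185362702737
ctr [0.60090791 0.2588197 ] 0.0160486387805061
[136. 193. 220. 254. 287. 315. 346.  44.  74.]
[134. 193. 220. 256. 290. 318. 348.  43.  73.]
```

```bash
python3 - <<'E'
from h import *
w=load('w6');g=cv2.cvtColor(w['pixels'],cv2.COLOR_RGB2GRAY).astype(np.float32)
def pol(cx,cy,z,rs):
    out=[]
    for a in range(0,360,4):
        X=[[cx+r*np.cos(np.radians(a)),cy+r*np.sin(np.radians(a)),z] for r in rs]
        q=proj(w,X).astype(np.float32); out.append(cv2.remap(g,q[:,:1],q[:,1:],cv2.INTER_LINEAR).mean())
    return np.array(out).round().astype(int)
# refine cap centre: centroid of bright blob near
q=proj(w,[[.60096,.25878,.169]])[0]; print(q)
m=((g>140)).astype(np.uint8); n,l,st,ce=cv2.connectedComponentsWithStats(m); k=l[int(q[1]),int(q[0])-8]; print(st[k],ce[k])
ys,xs=np.where(l==k); h=cv2.convexHull(np.c_[xs,ys].astype(np.float32)); e=cv2.fitEllipse(h); print(e)
C=atz(w,e[0],.169);print(C)
for r in(4,5.5,7): 
    o=pol(C[0],C[1],.169,[r/1000]); print(r,list(zip(range(120,240,4),o[30:60])))
for r in([.0125,.0135],[.0155,.017]):
    o=pol(C[0],C[1],.164,r); print([(4*i,int(v)) for i,v in enumerate(o) if v>90])
E
```

```text
[318.19727451 381.00993274]
[ 251  355  118   74 3561] [307.89441168 393.09154732]
((308.5353088378906, 394.25714111328125), (74.06800842285156, 121.82714080810547), 83.83857727050781)
[0.60376446 0.26325799 0.169     ]
4 [(120, np.int64(179)), (124, np.int64(205)), (128, np.int64(209)), (132, np.int64(211)), (136, np.int64(209)), (140, np.int64(208)), (144, np.int64(209)), (148, np.int64(209)), (152, np.int64(209)), (156, np.int64(209)), (160, np.int64(209)), (164, np.int64(209)), (168, np.int64(209)), (172, np.int64(209)), (176, np.int64(209)), (180, np.int64(209)), (184, np.int64(209)), (188, np.int64(209)), (192, np.int64(208)), (196, np.int64(209)), (200, np.int64(209)), (204, np.int64(210)), (208, np.int64(210)), (212, np.int64(207)), (216, np.int64(180)), (220, np.int64(142)), (224, np.int64(100)), (228, np.int64(92)), (232, np.int64(134)), (236, np.int64(181))]
5.5 [(120, np.int64(33)), (124, np.int64(33)), (128, np.int64(34)), (132, np.int64(36)), (136, np.int64(70)), (140, np.int64(114)), (144, np.int64(169)), (148, np.int64(202)), (152, np.int64(211)), (156, np.int64(211))
[... 1200 characters left out ...]
), (84, 204), (148, 204), (152, 216), (160, 193), (164, 220), (168, 114), (220, 93), (224, 96), (228, 94), (232, 98), (236, 107), (240, 112), (244, 99), (272, 93), (324, 142), (328, 119), (356, 135)]
[(0, 113), (4, 117), (12, 124), (16, 204), (20, 203), (24, 203), (28, 203), (32, 209), (36, 213), (40, 208), (44, 205), (48, 203), (52, 204), (56, 171), (60, 124), (64, 115), (68, 112), (72, 107), (76, 107), (80, 105), (84, 116), (88, 113), (92, 129), (96, 158), (100, 180), (104, 187), (108, 192), (112, 195), (116, 201), (120, 189), (124, 138), (144, 135), (148, 219), (156, 215), (160, 146), (180, 176), (184, 102), (272, 222), (276, 92), (296, 172), (300, 198), (324, 93), (328, 222), (332, 128)]
```

{"method": "move_arm", "body": {"moves": [0,0.003,0.005,0,0.03,0,0.006,0.03,0,0.03,0,0.006,0.06,0,0.03,0,0.006,0.09,0,0.03,0,0.006,0.12,0,0.03,0.001,-0.02,0.12,0,0.03,0.002,-0.045,0.12,0,0.03,0.002,-0.065,0.12,0,0.03,0.002,-0.0795,0.12,0,0.03,0.002,-0.0795,0.12,0,0.03,0.002,-0.0795,0.115,0,0.03,0.002,-0.0795,0.107,0,0.03]}}

```text
clock: 10.85
tcp_pos: [0.6033, 0.1796, 0.2375]
orientation: [0.001, -0.706, 0.709, -0.0]
wrist_force: [-0.7, 0.3, -3.0]
finger_gap: 0.0381
grip_force: 41.6
```

{"method": "move_arm", "body": {"moves": [0,0,-0.006,0,0.03,0,0,-0.012,0,0.03,0,0,-0.018,0,0.03,0,0,-0.018,0,0.03]}}

```text
clock: 11.18
tcp_pos: [0.6018, 0.1795, 0.2167]
orientation: [-0.001, -0.706, 0.708, 0.001]
wrist_force: [-1.5, -0.4, -3.5]
finger_gap: 0.0379
grip_force: 41.5
```

{"method": "move_arm", "body": {"moves": [0,0,-0.006,0,0.03,0,0,-0.012,0,0.03,0,0,-0.015,0,0.03,0,0,-0.015,0,0.03]}}

```text
clock: 11.52
tcp_pos: [0.6023, 0.179, 0.2029]
orientation: [-0.001, -0.706, 0.709, 0.001]
wrist_force: [-1.3, -0.8, -3.8]
finger_gap: 0.0382
grip_force: 41.9
```

{"method": "move_arm", "body": {"moves": [0,0,-0.006,0,0.03,0,0,-0.012,0,0.03,0,0,-0.018,0,0.03,0,0,-0.018,0,0.03]}}

```text
clock: 11.85
tcp_pos: [0.602, 0.1789, 0.1842]
orientation: [-0.001, -0.706, 0.709, 0.001]
wrist_force: [0.0, -0.3, -4.4]
finger_gap: 0.0378
grip_force: 41.9
```

Sliding in freely. I'll push it to the floor.

{"method": "move_arm", "body": {"moves": [0,0,-0.003,0,0.03,0,0,-0.006,0,0.03,0,0,-0.007,0,0.03,0,0,-0.007,0,0.03]}}

```text
clock: 12.18
tcp_pos: [0.6031, 0.1792, 0.1805]
orientation: [0.001, -0.706, 0.709, -0.0]
wrist_force: [-2.2, -0.4, 3.7]
finger_gap: 0.0384
grip_force: 42.5
```

{"method": "move_arm", "body": {"moves": [0,0,0.002,0,0.03,0,0,0.002,0,0.045,0,0,0.002,0,0.06,0,0,0.002,0,0.065,0,0,0.002,0,0.065,0,0,0.03,0,0.065,0,0,0.06,0,0.065,0,0,0.09,0,0.065,0,0,0.09,0,0.065,0,0,0.09,0,0.065]}}

```text
clock: 13.02
tcp_pos: [0.6042, 0.1793, 0.2715]
orientation: [0.002, -0.706, 0.709, -0.001]
wrist_force: [0.0, -1.0, -1.1]
finger_gap: 0.0652
grip_force: 0.0
```

```bash
cat > dial.py <<'E'
from h import *
def rect(w,C,z,n=260,half=.026):
    t=np.linspace(-half,half,n); X,Y=np.meshgrid(t,-t)   # image up=+y, right=+x
    P=np.stack([C[0]+X,C[1]+Y,np.full_like(X,z)],-1).reshape(-1,3)
    q=proj(w,P).astype(np.float32).reshape(n,n,2)
    return cv2.remap(cv2.cvtColor(w['pixels'],cv2.COLOR_RGB2BGR),q[...,0],q[...,1],cv2.INTER_CUBIC)
E
python3 - <<'E'
from dial import *
w=shot('wrist','w7');s=shot('scene','s7');d=shot('side','d7')
C=[.6025,.179]; print(proj(w,[[*C,.22],[*C,.215]]))
st=env.get_state();print(st['tcp_pos'],st['finger_gap'])
R=lambda c,z:rect(c,C,z)
cv2.imwrite('pics/m7.png',np.vstack([np.hstack([R(w,.22),R(s,.22),R(d,.22)]),np.hstack([R(w,.215),R(s,.215),R(d,.215)])]))
E
```

```text
[[322.7714464  261.86571983]
 [322.71495011 258.31102457]]
[0.60229753 0.1789688  0.26772508] 0.0645823534563718
```

View pics/m7.png

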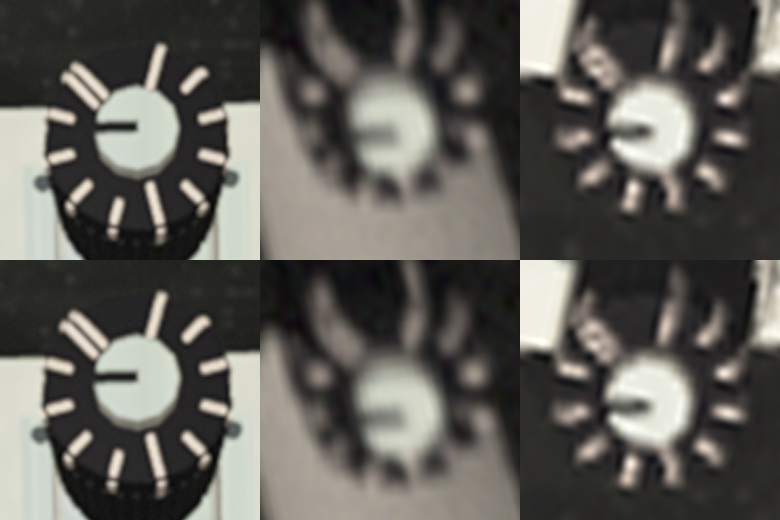

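The rectified wrist view is clear: the index points at 180°, mark 1 is at ~165° and mark 2 at ~195°, so the sleeve sits at about 1.5. It needs 4.5 clicks clockwise, plus a little for socket play. Regrasping.

{"method": "move_arm", "body": {"moves": [0,0,-0.03,0,0.065,0,0,-0.06,0,0.065,0,0,-0.085,0,0.065,0,0,-0.085,0,0.065,0,0,-0.085,0,0.03,0,0,-0.085,0,0.03,0,0,-0.085,0,0.03,0,0,-0.085,0,0.03,0,0,-0.085,0,0.03], "newtons": 40}}

```text
clock: 13.92
tcp_pos: [0.6035, 0.1792, 0.1853]
orientation: [0.001, -0.706, 0.709, -0.001]
wrist_force: [0.9, 0.8, -0.9]
finger_gap: 0.0377
grip_force: 40.8
```

{"method": "move_arm", "body": {"moves": [0,0,0,-0.1,0.03,0,0,0,-0.2,0.03,0,0,0,-0.3,0.03,0,0,0,-0.4,0.03,0,0,0,-0.5,0.03,0,0,0,-0.6,0.03,0,0,0,-0.7,0.03,0,0,0,-0.8,0.03,0,0,0,-0.9,0.03,0,0,0,-1.0,0.03,0,0,0,-1.1,0.03,0,0,0,-1.2,0.03]}}

```text
clock: 14.92
tcp_pos: [0.6035, 0.1785, 0.1853]
orientation: [0.001, -0.18, 0.984, -0.001]
wrist_force: [1.2, -2.0, 0.3]
finger_gap: 0.0379
grip_force: 40.8
```

```bash
python3 - <<'E'
from h import *
st=env.get_state();print(st['tcp_pos'],st['finger_gap'],st['orientation'],st['wrist_force'],st['ft_torque'],st['joint_pos'])
q=st['orientation'];print(np.degrees(2*np.arctan2(q[2],q[1]))-90)
E
```

```text
[0.60354737 0.17851525 0.18527663] 0.03792962507677011 [ 1.02363151e-03 -1.79567715e-01  9.83744869e-01 -6.49240583e-04] [ 1.23959495 -2.01999814  0.25458865] [-4.82889250e-01 -6.04795999e-02 -9.73256877e-05] [ 0.16071523  0.43617982  0.09362669  1.22617058 -0.00125763 -0.20038035]
110.68917824525062
```

{"method": "move_arm", "body": {"moves": [0,0,0,-0.11,0.03,0,0,0,-0.22,0.03,0,0,0,-0.33,0.03,0,0,0,-0.44,0.03,0,0,0,-0.55,0.03,0,0,0,-0.66,0.03,0,0,0,-0.77,0.03,0,0,0,-0.88,0.03,0,0,0,-0.99,0.03,0,0,0,-1.1,0.03,0,0,0,-1.21,0.03,0,0,0,-1.22,0.03]}}

```text
clock: 15.92
tcp_pos: [0.6032, 0.1784, 0.1853]
orientation: [0.001, 0.415, 0.91, -0.0]
wrist_force: [0.2, -4.2, 2.7]
finger_gap: 0.0379
grip_force: 41.0
```

```bash
python3 - <<'E'
from dial import *
import scipy.signal as ss
s=shot('scene','s8');d=shot('side','d8')
st=env.get_state();q=st['orientation'];print(st['tcp_pos'],st['ft_torque'],np.degrees(2*np.arctan2(q[2],q[1]))-90)
E
```

```text
[0.60326736 0.17843688 0.18524716] [-0.93436691  0.39330046 -0.00967309] 41.22563934902456
```

{"method": "move_arm", "body": {"moves": [0,0,0,0,0.045,0,0,0,0,0.06,0,0,0,0,0.065,0,0,0,0,0.065,0,0,0,0,0.065,0,0,0.03,0,0.065,0,0,0.06,0,0.065,0,0,0.085,0,0.065,0,0,0.085,0,0.065,0,0,0.085,0,0.065]}}

```text
clock: 16.85
tcp_pos: [0.6039, 0.1794, 0.271]
orientation: [0.002, 0.414, 0.91, 0.001]
wrist_force: [0.8, -0.4, -0.3]
finger_gap: 0.0649
grip_force: 0.0
```

```bash
python3 - <<'E'
from dial import *
w=shot('wrist','w9');shot('scene','s9');shot('side','d9')
def an(w):
    # cap centre by fitting the white disc in rectified z=.22 view
    im=cv2.cvtColor(rect(w,[.6025,.179],.22,520,.026),cv2.COLOR_BGR2GRAY)
    b=[(x,y) for x in range(220,330,4) for y in range(200,320,4)]
    t=np.arange(0,360,6); best=max(b,key=lambda c:sum(int(im[int(c[1]-78*np.sin(a)),int(c[0]+78*np.cos(a))])-int(im[int(c[1]-92*np.sin(a)),int(c[0]+92*np.cos(a))]) for a in np.radians(t)))
    C=np.array([.6025,.179])+np.array([best[0]-259.5,259.5-best[1]])*.0001
    def prof(z,rs):
        I=rect(w,C,z,520,.026); I=cv2.cvtColor(I,cv2.COLOR_BGR2GRAY).astype(float)
        return np.array([np.mean([I[int(259.5-r*np.sin(a)),int(259.5+r*np.cos(a))] for r in rs]) for a in np.radians(np.arange(0,360,3))])
    i=prof(.22,range(45,75,5)); o=prof(.215,range(115,160,5))
    print('C',C,'index dark',[(3*k,int(v)) for k,v in enumerate(i) if v<150])
    print('marks',[(3*k,int(v)) for k,v in enumerate(o) if v>110])
an(load('w7'));an(w)
E
```

```text
C [0.60415 0.17935] index dark [(168, 129), (171, 90), (174, 49), (177, 29), (180, 30), (183, 58), (186, 100), (189, 143)]
marks [(15, 145), (18, 137), (45, 142), (48, 130), (72, 146), (75, 219), (78, 209), (81, 112), (126, 181), (129, 225), (132, 189), (138, 192), (141, 223), (144, 172), (162, 117), (165, 132), (192, 126), (195, 136), (222, 139), (225, 135), (252, 143), (255, 149), (282, 203), (285, 224), (288, 159), (312, 124), (315, 153), (318, 123), (342, 111), (345, 151), (348, 130)]
C [0.60335 0.17935] index dark [(177, 119), (180, 71), (183, 37), (186, 23), (189, 34), (192, 71), (195, 121)]
marks [(0, 210), (3, 217), (6, 139), (24, 125), (27, 125), (54, 138), (57, 140), (84, 153), (87, 164), (114, 128), (117, 174), (120, 149), (147, 207), (150, 221), (153, 151), (177, 120), (180, 167), (183, 146), (210, 146), (213, 138), (240, 132), (243, 123), (270, 121), (297, 200), (300, 221), (303, 160), (348, 193), (351, 220), (354, 162), (357, 119)]
```

{"method": "move_arm", "body": {"moves": [0,0,0.01,0.05,0.065,0,0,0.01,0.05,0.065,0,0,0.01,0.05,0.065,0,0,0.01,0.05,0.065]}}

```text
clock: 17.33
tcp_pos: [0.6025, 0.179, 0.2779]
orientation: [-0.001, 0.391, 0.92, -0.0]
wrist_force: [0.2, 0.3, 0.4]
finger_gap: 0.0651
grip_force: 0.0
```

```bash
python3 - <<'E'
from dial import *
shot('wrist','w10')
for n in('w7','w9','w10'):
    w=load(n); im=cv2.cvtColor(rect(w,[.6035,.179],.22,520,.026),cv2.COLOR_BGR2GRAY)
    m=(im>150).astype(np.uint8); k,l,st,ce=cv2.connectedComponentsWithStats(cv2.morphologyEx(m,cv2.MORPH_OPEN,np.ones((15,15))))
    j=l[260,290] or l[240,280]; h=cv2.convexHull(np.argwhere(l==j)[:,::-1].astype(np.float32)); (c,r)=cv2.minEnclosingCircle(h); e=cv2.fitEllipse(h)
    mask=np.zeros_like(im);cv2.circle(mask,(int(c[0]),int(c[1])),66,1,-1)
    p=np.argwhere((mask>0)&(im<90))[:,::-1].astype(np.float32); v=cv2.fitLine(p,cv2.DIST_L2,0,.01,.01).ravel(); a=np.degrees(np.arctan2(-v[1],v[0]))
    print(n,st[j],c,r,e[0],e[1],'line ang',a,'pt',v[2:],p.min(0),p.max(0))
    # marks: bright centroid ring circle fit at z=.215
    im2=cv2.cvtColor(rect(w,[.6035,.179],.215,520,.026),cv2.COLOR_BGR2GRAY)
    k,l,st,ce=cv2.connectedComponentsWithStats((im2>110).astype(np.uint8))
    g=[(ce[i].round(),st[i,4]) for i in range(1,k) if 200<st[i,4]<2500]
    P=np.array([q[0] for q in g]);
    A=np.c_[2*P,np.ones(len(P))];cc=np.linalg.lstsq(A,(P**2).sum(1),rcond=None)[0]
    print(cc[:2],sorted([(int(np.degrees(np.arctan2(cc[1]-q[0][1],q[0][0]-cc[0]))%360),int(np.hypot(*(q[0]-cc[:2]))),int(q[1])) for q in g]))
E
```

```text
w7 [  185    95   161   245 21347] (270.5, 214.0) 127.7625732421875 (274.7286071777344, 220.7491912841797) (171.9940185546875, 255.19686889648438) line ang 56.458588 pt [264.0369  191.92873] [212. 148.] [335. 260.]
[263.14240838 255.48087786] [(45, 167, 1564), (224, 168, 1690), (254, 166, 1604), (315, 167, 1672)]
w9 [  178   175   167   171 20229] (257.36981201171875, 266.2648010253906) 93.07205200195312 (260.178955078125, 259.28704833984375) (164.48390197753906, 178.48477172851562) line ang -0.0023894296 pt [226.95404 261.47153] [191. 254.] [262. 269.]
[260.81234835 258.13978147] [(87, 166, 1714), (118, 166, 1641), (178, 166, 1702), (239, 165, 1546), (268, 166, 1512)]
w10 [  177   175   168   170 20226] (258.0422668457031, 265.1257019042969) 92.30990600585938 (260.3115539550781, 259.241455078125) (164.35662841796875, 177.9684600830078) line ang -0.08208529 pt [227.01543 261.25925] [192. 254.] [262. 268.]
[259.16563301 258.19505002] [(87, 166, 1741), (117, 165, 1657), (178, 166, 1715), (269, 165, 1543)]
```

The sleeve is confirmed at 6: index at 180°, mark 6 at 178°. Now the drawer.

{"method": "move_arm", "body": {"moves": [-0.04,0,0,0.1,0.03,-0.08,0,0,0.2,0,-0.12,0,0,0.32,0,-0.16,0,0,0.44,0,-0.192,0,0,0.56,0,-0.192,0,0,0.68,0,-0.192,0,0,0.79,0,-0.192,0,0,0.79,0]}}

```text
clock: 18.05
tcp_pos: [0.41, 0.1791, 0.279]
orientation: [0.0, 0.005, 1.0, 0.0]
wrist_force: [-0.4, 0.1, -1.1]
finger_gap: 0.0002
grip_force: 0.0
```

```bash
python3 - <<'E'
from h import *
s,d=load('s9'),load('d9')
s0=load('s0')
for p in((421,293),(432,309),(438,328)): print(atz(s0,p,.015))
st=env.get_state();q=st['orientation'];print(st['tcp_pos'],st['finger_gap'],np.degrees(2*np.arctan2(q[2],q[1]))-90)
# moved anything? diff of scene s0 vs now
n=shot('scene','s11');df=np.abs(n['pixels'].astype(int)-s0['pixels']).max(2)
for k,(x,y) in dict(amber=(313,385),buffer=(352,392),small=(328,212),wash=(293,205)).items(): print(k,df[y-25:y+25,x-22:x+22].mean().round(1))
E
```

```text
[0.36796975 0.14374796 0.015     ]
[0.34449236 0.17785841 0.015     ]
[0.33056104 0.2187242  0.015     ]
[0.40996916 0.1791192  0.27900127] 0.00017512354010272674 89.37819659108675
amber 5.4
buffer 6.4
small 6.6
wash 16.0
```

{"method": "move_arm", "body": {"moves": [0,0,-0.04,0,0,0,0,-0.08,0,0,0,0,-0.12,0,0,0,0,-0.16,0,0,0,0,-0.2,0,0,0,0,-0.225,0,0,0,0,-0.239,0,0,0,0,-0.239,0,0]}}

```text
clock: 18.77
tcp_pos: [0.408, 0.1782, 0.0363]
orientation: [-0.004, 0.009, 1.0, -0.001]
wrist_force: [-1.1, 1.1, 0.4]
finger_gap: 0.0004
grip_force: 0.0
```

{"method": "move_arm", "body": {"moves": [0.01,0,0,0,0,0.02,0,0,0,0,0.03,0,0,0,0,0.036,0,0,0,0,0.042,0,0,0,0,0.048,0,0,0,0,0.054,0,0,0,0,0.06,0,0,0,0]}}

```text
clock: 19.43
tcp_pos: [0.4713, 0.1791, 0.0402]
orientation: [-0.0, 0.007, 1.0, 0.0]
wrist_force: [-1.1, 0.8, -0.2]
finger_gap: 0.0001
grip_force: 0.4
```

{"method": "move_arm", "body": {"moves": [0.004,0,0,0,0,0.008,0,0,0,0,0.012,0,0,0,0,0.015,0,0,0,0,0.015,0,0,0,0]}}

```text
clock: 19.85
tcp_pos: [0.4867, 0.1791, 0.04]
orientation: [0.0, 0.007, 1.0, 0.0]
wrist_force: [-0.1, 0.3, -0.4]
finger_gap: -0.0001
grip_force: 0.0
```

{"method": "move_arm", "body": {"moves": [0.003,0,0,0,0,0.006,0,0,0,0,0.006,0,0,0,0]}}

```text
clock: 20.1
tcp_pos: [0.4901, 0.1791, 0.0397]
orientation: [-0.002, 0.007, 1.0, 0.0]
wrist_force: [-5.3, 0.9, 3.4]
finger_gap: 0.0001
grip_force: 2.4
```

{"method": "move_arm", "body": {"moves": [0.003,0,0,0,0,0.006,0,0,0,0,0.006,0,0,0,0]}}

```text
clock: 20.35
tcp_pos: [0.4959, 0.179, 0.0394]
orientation: [-0.002, 0.006, 1.0, -0.0]
wrist_force: [-0.3, -0.2, 0.2]
finger_gap: 0.0
grip_force: 0.0
```

{"method": "move_arm", "body": {"moves": [0.003,0,0,0,0,0.006,0,0,0,0,0.006,0,0,0,0]}}

```text
clock: 20.6
tcp_pos: [0.5002, 0.1791, 0.0394]
orientation: [-0.004, 0.006, 1.0, 0.0]
wrist_force: [-10.2, 0.4, 6.9]
finger_gap: -0.0003
grip_force: 5.2
```

{"method": "move_arm", "body": {"moves": [0.002,0,0,0,0,0.004,0,0,0,0,0.004,0,0,0,0]}}

```text
clock: 20.85
tcp_pos: [0.5003, 0.1791, 0.0389]
orientation: [-0.007, 0.006, 1.0, 0.0]
wrist_force: [-19.0, 0.6, 13.4]
finger_gap: 0.0005
grip_force: 9.8
```

Hard stop: 19 N with no advance. I'll back off and check by code.

{"method": "move_arm", "body": {"moves": [-0.02,0,0,0,0,-0.05,0,0,0,0,-0.08,0,0,0,0,-0.09,0,0.04,0,0,-0.09,0,0.08,0,0,-0.12,0,0.12,0,0,-0.15,0,0.16,0,0,-0.15,0,0.2,0,0,-0.15,0,0.2,0,0,-0.15,0,0.2,0,0]}}

```text
clock: 21.68
tcp_pos: [0.3603, 0.1798, 0.2447]
orientation: [0.005, 0.007, 1.0, 0.001]
wrist_force: [1.2, 1.0, -0.9]
finger_gap: 0.0
grip_force: 0.0
```

```bash
python3 - <<'E'
from dial import *
a=shot('scene','s12');d=shot('side','d12');s0=load('s0')
df=np.abs(a['pixels'].astype(int)-s0['pixels']).max(2)
for k,(x,y) in dict(amber=(313,385),buffer=(352,392),small=(328,212),wash=(293,205)).items(): print(k,df[y-25:y+25,x-22:x+22].mean().round(1))
# drawer: brightness at z=.046 plane along x, y=.179 (lip) and plate top z=.052 at y=.14
for c,n in((a,'s'),(d,'d')):
    g=cv2.cvtColor(c['pixels'],cv2.COLOR_RGB2GRAY)
    for y,z in((.179,.046),(.14,.052)):
        xs=np.arange(.43,.54,.004);q=proj(c,[[x,y,z] for x in xs]).round().astype(int);print(n,y,[(round(float(x),3),int(g[v,u])) for x,(u,v) in zip(xs,q)])
    # head vertical: cap position expected
    print('cap',proj(c,[[.603,.179,.220]]), end=' ')
    m=g.copy();q=proj(c,[[.603,.179,.220]])[0].round().astype(int);print(g[q[1]-8:q[1]+9:2,q[0]-10:q[0]+11:2].tolist())
E
```

```text
amber 5.8
buffer 7.2
small 7.4
wash 16.7
s 0.179 [(0.43, 28), (0.434, 30), (0.438, 19), (0.442, 23), (0.446, 22), (0.45, 21), (0.454, 20), (0.458, 26), (0.462, 30), (0.466, 25), (0.47, 24), (0.474, 28), (0.478, 28), (0.482, 19), (0.486, 27), (0.49, 26), (0.494, 22), (0.498, 21), (0.502, 23), (0.506, 26), (0.51, 89), (0.514, 218), (0.518, 215), (0.522, 194), (0.526, 216), (0.53, 216), (0.534, 148), (0.538, 87)]
s 0.14 [(0.43, 28), (0.434, 29), (0.438, 29), (0.442, 33), (0.446, 24), (0.45, 23), (0.454, 25), (0.458, 25), (0.462, 26), (0.466, 22), (0.47, 24), (0.474, 24), (0.478, 22), (0.482, 21), (0.486, 24), (0.49, 24), (0.494, 26), (0.498, 20), (0.502, 27), (0.506, 18), (0.51, 29), (0.514, 25), (0.518, 28), (0.522, 113), (0.526, 213), (0.53, 214), (0.534, 193), (0.538, 96)]
cap [[289.87966862 218.0489707 ]] [[123, 130, 136, 140, 145, 149, 155, 158, 162, 160, 163], [121, 131, 130, 125, 105, 87, 119, 113, 142, 159, 161], [117, 109, 60, 68, 153, 132, 113, 41, 116, 127, 159], [108, 43, 37, 149, 208, 203, 200, 152, 52, 48, 125], [143, 116, 110, 208, 211, 149, 135, 93, 31, 74, 81], [77, 106
[... 723 characters left out ...]
), (0.478, 39), (0.482, 40), (0.486, 38), (0.49, 47), (0.494, 44), (0.498, 39), (0.502, 40), (0.506, 40), (0.51, 38), (0.514, 39), (0.518, 37), (0.522, 38), (0.526, 212), (0.53, 236), (0.534, 237), (0.538, 236)]
cap [[293.86430705 240.24271169]] [[42, 49, 43, 44, 111, 42, 42, 91, 43, 45, 44], [42, 84, 86, 42, 141, 42, 86, 105, 42, 42, 44], [39, 42, 126, 135, 78, 188, 174, 42, 85, 143, 56], [39, 41, 42, 177, 232, 233, 235, 178, 43, 42, 41], [41, 41, 42, 234, 232, 175, 140, 203, 42, 98, 151], [150, 208, 137, 209, 234, 232, 234, 228, 43, 44, 42], [173, 120, 78, 81, 165, 217, 197, 121, 65, 138, 211], [36, 59, 136, 43, 55, 78, 60, 43, 43, 42, 46], [50, 100, 55, 60, 88, 42, 136, 44, 109, 134, 31]]
```

```bash
python3 - <<'E'
from h import *
for f0,f1,P in(('s0','s12',dict(wash=(277,150,310,228),small=(318,192,338,227),amber=(297,355,330,408),buffer=(334,362,371,418))),('d0','d12',dict(wash=(240,172,274,230),small=(281,186,300,218),buffer=(378,352,414,394)))):
    a,b=cv2.imread(f'pics/{f0}.png'),cv2.imread(f'pics/{f1}.png')
    for k,(x0,y0,x1,y1) in P.items():
        r=cv2.matchTemplate(b[y0-12:y1+12,x0-12:x1+12],a[y0:y1,x0:x1],cv2.TM_CCOEFF_NORMED);_,v,_,l=cv2.minMaxLoc(r);print(f1,k,round(v,3),l[0]-12,l[1]-12)
E
```

```text
s12 wash 0.898 0 0
s12 small 0.999 0 0
s12 amber 0.991 0 0
s12 buffer 0.999 0 0
d12 wash 1.0 0 0
d12 small 1.0 0 0
d12 buffer 1.0 0 0
```

Nothing has moved. Handing in.

```bash
python3 -c "
from workcell import env
print(env.hand_in())"
```

```text
the job is handed in; nothing more can be done
None
```

I handed the job in at about 22 s: the head is seated upright in the socket, its sleeve reads 6 on camera, the drawer is home against its stop, and the bottles are where they were.

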